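# Pack and shut the change-plate case

## Robot

A 7-joint arm with a two-finger parallel gripper is mounted at the origin on the work surface. World frame = base frame: x ahead of the robot, y to its left, z up, the work surface at z = 0. Lengths are in m, angles in rad, forces in N, time in s.
With the tool pointing down it reaches from about 0.4 to 0.9 m from the base axis. Payload 5.5 kg.
Tool frame: the origin (TCP) lies midway between the tips of the shut fingers; the grasp point (between the pads) lies 19 mm behind it; z points along the fingers, x is the direction in which the jaws open and shut, and the axes are right-handed (so a half turn about z gives the same grasp; the last joint's range is limited). The gripper opens to 85 mm and grips with 20 to 120 N. Pads are 22 mm wide; open, the fingers measure 114 mm over their backs; the gripper's body (76 mm by 85 mm) begins 54 mm behind the grasp point. The pads swing forward as they close: fully open they stand 13 mm farther back than shut.
Start: joints at [1.374, 0.501, -0.427, 1.55, 0.221, 1.138, -0.21], TCP at [0.288, -0.582, 0.231] pointing down, gripper open.
Joint ranges: [-2.88, 2.88], [-0.31, 2.03], [-1.54, 1.56], [0.2, 2.42], [-1.41, 4.55], [0.19, 2.02], [-2.57, 2.57]. Speed limits (rad/s): [2.57, 2.57, 3.14, 3.14, 3.14, 3.14, 3.14].

## Interface

Orientations are given as a rotation vector (axis times angle).
In Python, from workcell import ctrl, eyes, order gives the robot as it stands.
- The arm moves only by the tool servo_tool, never from a script. Its argument "steps" is a list of rows, each a list of 7 numbers: the shift along the tool's x, y, z in cm, then the turn, a rotation vector about the tool's x, y, z in rad, then the opening, from 0 (shut) to 1 (fully open). In form: [[x, y, z, wx, wy, wz, claw], ...]. A call has 1 to 8 rows; each row shifts and turns the commanded pose from where the row before left it, along the tool's axes as they then stand; what a row does not reach is not made up. A row lasts 1/8 s, in which the tool goes at most 62.5 mm and 10.7 degrees, less where a joint would pass 70% of its speed; a pose out of reach is approached as far as the arm can. A call is refused whole if a number of a shift passes 6.25 or a number of a turn 0.188, either way. A call with a gripper value outside its range is refused whole. The fingers move at their own pace and stop on an object; "force" is the grip in N (left out, the last holds). Time passes only in rows, so rows that do not move let the fingers close. It gives the time, the measured TCP pose, the force and the opening at its end, in the units of the state.
- ctrl.get_obs(): the state, without advancing time (a new reading comes with each control period).
- eyes.get_image(name): name is "scene" or "top"; returns a dict with "color" (384x512x3 uint8, red, green, blue), "mtx" (3x3 intrinsics, pixels), "k1" (the pictures are not rectified: a ray, as slopes to the right and down, at radius r is drawn at 1 + k1 r^2 times it, then the intrinsics apply), "cam_to_world" (4x4, takes a point from camera to world coordinates). Camera axes: x right, y down, z forward; pixel columns grow to the right and rows downward; lengths in m; the calibration is good to about 2 mm. A picture is of the moment at which its call begins. There is no depth.
- order.hand_in(): hands the job in, once; it reports no verdict.
Trained networks look in a picture, given as the dict that the camera call returned (one of the last four; its "shot" number tells which), for a name from the list of things; names that differ only in an ending like _2 or _b are one class to them, and where a whole thing is asked for, a point or a joint stands for the part that bears it (a point fixed in the world has none). Each returns a list of dicts, best first, with "confidence" (0 to 1); they miss things now and then, are a little off and sometimes report something else, mostly with a low value. They report only what shows in the picture. A call takes as long as a camera call. They do not tell look-alikes from the thing itself.
- eyes.look_for(picture, thing): "box" ([left, top, width, height] in pixels, round what is visible of it).
The state is a dict: "clock": time; "joints": joint angles; "joint_velocities": joint speeds; "joint_efforts": joint torques, N m; "tool_pos": TCP position; "ee_rot": TCP orientation; "force": force on the tool from outside, world axes, zero at the start; "wrist_torque": the same for the moment, N m; "finger_gap": finger opening in m.
Only numpy, scipy, OpenCV 4.12 (cv2) and the standard library are available. Lean on these libraries where they do the work, as an engineer would, in place of code of your own. Each camera call takes 0.05 s, during which the arm holds its last target.

## Task

Pack and shut the open plate case: push the standing tape carton over so that it lies flat in its own bay, and raise the lid half until the plate lying in it tumbles across the hinge into its bay in the other half, hub side up. With both lying in their bays, bring the lid on over until it is fully shut and let go. Move the lid smoothly, never flinging or slamming it, and leave the other gear on the crate where it is.

Things in the scene. Friction and masses are not known exactly. Their poses are not given: they have to be found in the camera images.
- case: Base half of a grey plastic clamshell case lying open like a book; it does not move. Origin on the crate top under the middle of the hinge; x along the hinge, z up. The base half spans y -180 to 0 mm, the open lid half y 0 to 180. Each half is a tray 258 mm long (x -129 to 129), 40 mm high, walls 5 mm, floor 4 mm. A 5 mm divider at x = 33.5 parts each into a plate bay and a carton bay.
- lid (a joint): Lid half's hinge, about the case's x through point lid_hinge. 0 = lid lying flat open on the crate top, 1.57 = upright, 3.14 = shut, rim on rim with the base half. Stiff friction hinge (0.4 N m): the lid (0.35 kg) stays at any angle where it is left. Lifting lid and plate at the handle takes 5 to 7 N.
- lid_handle (a point): Middle of the lid's black carrying handle: a round bar 14 mm thick, about 100 mm long, parallel to the hinge and 218 mm from it in y, 31 mm clear of the lid's outer wall, between two arms at x = +-58. Lid open: 24 mm above the crate top (16 mm below the hinge axis). Lid shut: on the other side, 56 mm above the crate top. The bar can turn in a light grip (20 N).
- lid_hinge (a point): Middle of the hinge axis, on the rim line, 40 mm above the crate top.
- plate: Round black rubber plate, 135 mm across, 16 mm thick, 51 mm bore, about 0.5 kg. Hub face: steel hub ring and ribbed recess; back: plain, flat. Starts loose in the lid's plate bay, hub face down. Origin: centre of the hub face; z points out of the plain back. Some 5 to 15 degrees past upright lid it tumbles into the base half; it may lean on the hinge rim until the closing lid nudges it in.
- plate_bay (a point): Centre of the floor of the base half's plate bay: 155 mm in x (case x -124 to 31), 172 mm in y (its hinge wall is 3 mm thick), 36 mm deep; axes as the case. The lid's plate bay mirrors it across the hinge, with a 9 mm hinge wall.
- carton: Closed cardboard carton with a white paper band, 80 (x) by 40 (y) by 110 mm tall (z), about 0.2 kg. Starts standing on end in the base half's carton bay, 2 to 8 mm from the outer wall, its axes roughly the case's. Origin: centre of its foot. Its foot grips the floor: pushed near the top towards the hinge (case +y) it topples and lies in the bay on its 80 by 110 mm face, 4 mm proud of the rim.
- carton_mid (a point): Centre of the carton, 55 mm above its foot.
- carton_bay (a point): Centre of the floor of the base half's carton bay: 88 mm in x (case x 36 to 124), 170 mm in y, 36 mm deep; axes as the case.
- cone: Bystander: orange plastic cone, 170 mm tall on a 125 mm square foot; origin under its centre.
- bottle: Bystander: stainless bottle, 72 mm across, 244 mm tall; origin under its centre.
- ball_center (a point): Bystander: centre of the grey knobbly massage ball, 66 mm across.
- grip_trainer: Bystander: chrome V-shaped hand grip trainer lying flat, 130 mm long, 95 mm wide, 24 mm high; origin under its middle.
- dumbbell: Bystander: small hex dumbbell lying along its x, 190 mm long, heads 69 mm across, 60 mm high; origin under its middle.
- collar: Bystander: black round bar collar lying flat, 82 mm across, 30 mm high, with a steel lever; origin under its centre.
Things that resemble listed ones, but are neither listed nor needed, are in the scene too. Several things look just like the carton: the one meant starts farthest from the robot's base.

How it is judged:
On the way:
1. the carton lies down in its bay and the plate has tumbled over the hinge, hub side up (within about 35 degrees of level), while the lid still stands up (angle between carton's own z axis and vertical between 1.44 and 1.7 rad and x of carton_mid in the frame of carton_bay between -0.012 and 0.012 m and y of carton_mid in the frame of carton_bay between -0.036 and 0.036 m and z of carton_mid in the frame of carton_bay below 0.028 m and angle between plate's own z axis and vertical above 2.53 rad and value of joint lid between 1.2 and 2.75 rad), for 0.1 s.
At the end, for the whole second after the job is handed in: The lid is shut (within 0.06 rad, rims within about 1 cm), the plate lies flat (within 8 degrees) in the base half's plate bay with its hub side up, the carton lies on its broad face (within 7 degrees) in the carton bay, and all is at rest (angle between carton's own z axis and vertical between 1.44 and 1.7 rad and x of carton_mid in the frame of carton_bay between -0.012 and 0.012 m and y of carton_mid in the frame of carton_bay between -0.036 and 0.036 m and z of carton_mid in the frame of carton_bay below 0.028 m and x of plate in the frame of plate_bay between -0.018 and 0.018 m and y of plate in the frame of plate_bay between -0.026 and 0.026 m and z of plate in the frame of plate_bay between 0.008 and 0.024 m and linear speed of each of plate, carton below 0.02 m/s and velocity of joint lid between -0.05 and 0.05 rad/s and angle between plate's own z axis and vertical above 3 rad and value of joint lid above 3.08 rad); the robot touches nothing.
It fails at once if the lid swings faster than 2.5 rad/s (thrown or slammed) (velocity of joint lid above 2.5 rad/s or velocity of joint lid below -2.5 rad/s).
It fails at once if a bystander (cone, bottle, ball, grip trainer, dumbbell or collar) is moved by more than 3 cm (distance of any of cone, bottle, ball_center, grip_trainer, dumbbell, collar from where it was at the start of the episode above 0.03 m).
It also fails if it takes over 64 s, if anything falls off the work surface, if the arm or the gripper's body presses on something with over 40 N, if the wrist force passes 120 N, or if a joint passes its speed limit or range.

## Working session

There is one attempt and no reset: what is moved stays moved. The work goes in short steps, Python scripts to look and compute and a tool call to move; the robot and the scene stay as the last step left them, time stands still between calls to the robot, and variables do not carry over. Pictures are saved under pics/ and viewed, and the job is handed in when it is done.

Besides the shell and the picture viewer there is one more tool, called after "Request:" as name(argument=value, ...) on one line, values as JSON. servo_tool: Moves the arm, as the interface text tells. Its arguments: {"type":"object","properties":{"steps":{"type":"array"},"force":{"type":"number"}},"required":["steps"]}

```bash
ls; mkdir -p pics
python3 - <<'E'
from workcell import ctrl, eyes
import cv2,pickle
print(ctrl.get_obs())
for n in("scene","top"):
    p=eyes.get_image(n)
    cv2.imwrite(f"pics/{n}0.png",p["color"][:,:,::-1])
    pickle.dump(p,open(f"{n}0.pkl","wb"))
    print(n,p["mtx"],p["k1"],p["cam_to_world"])
    for t in("case","lid","lid_handle","plate","carton","cone","bottle","ball_center","grip_trainer","dumbbell","collar"):
        print(t,[(r["box"],round(r["confidence"],2)) for r in eyes.look_for(p,t)])
E
```

```text
pics
{'clock': 0.0, 'joints': array([ 1.37420008,  0.50189759, -0.42673395,  1.55143395,  0.22078304,
        1.13828949, -0.21029654]), 'joint_velocities': array([-2.46701232e-05, -6.55547588e-04, -1.17160055e-03, -5.96146967e-04,
       -5.55026689e-04, -8.58095138e-04,  1.63692183e-03]), 'joint_efforts': array([ 1.79641006e-04, -5.69520235e+01, -5.81614271e+00, -2.80940598e+01,
        1.05877110e-02,  1.21013587e-02,  1.13673870e-06]), 'tool_pos': array([ 0.28807694, -0.58190846,  0.23022977]), 'ee_rot': array([-2.66827145e+00,  1.65619587e+00,  2.58190897e-03]), 'force': array([-0.29541801, -0.14655419,  0.04033795]), 'wrist_torque': array([-0.0513737 ,  0.00018228, -0.01197375]), 'finger_gap': 0.08555999537750425}
scene [[364.67890025   0.         253.68074076]
 [  0.         364.67890025 181.61422641]
 [  0.           0.           1.        ]] -0.06973859058592666 [[ 0.88254363  0.29520572 -0.36601956  1.02154955]
 [ 0.47012522 -0.57039895  0.67351861 -0.89423144]
 [-0.00995062 -0.76648459 -0.64218561  0.94064288]
 [ 0.          0.          0.          1.        ]]
case [([213
[... 1058 characters left out ...]
id [([175.9, 145.7, 77.5, 88.4], 0.56)]
lid_handle [([171.8, 147.5, 77.9, 87.2], 0.68), ([273.3, 130.9, 18.2, 32.9], 0.35)]
plate [([203.2, 181.9, 40.7, 42.7], 0.94)]
carton [([322.8, 181.0, 20.3, 24.7], 0.85), ([308.0, 241.9, 30.6, 19.6], 0.72), ([270.0, 134.5, 20.3, 30.0], 0.6)]
cone [([149.7, 118.4, 39.9, 40.4], 0.83)]
bottle [([75.0, 149.4, 49.9, 33.9], 0.81)]
ball_center [([394.1, 159.5, 18.9, 17.0], 0.81), ([172.7, 135.8, 130.4, 100.9], 0.22)]
grip_trainer [([336.6, 114.1, 30.7, 42.4], 0.86), ([203.4, 182.7, 40.9, 41.7], 0.23)]
dumbbell [([393.3, 157.8, 20.8, 18.7], 0.67), ([369.9, 212.9, 56.6, 56.0], 0.58)]
collar [([110.5, 218.5, 35.9, 26.8], 0.82), ([73.3, 152.8, 51.8, 30.1], 0.45)]
```

Run:
```python
import cv2
a=cv2.imread("pics/scene0.png");b=cv2.imread("pics/top0.png")
cv2.imwrite("pics/scene0c.png",cv2.resize(a[80:330,80:360],None,fx=2.4,fy=2.4,interpolation=cv2.INTER_CUBIC)[:600,:800])
cv2.imwrite("pics/top0c.png",cv2.resize(b[100:290,60:430],None,fx=2.16,fy=2.16,interpolation=cv2.INTER_CUBIC))
cv2.imwrite("pics/top0d.png",cv2.resize(b[120:250,160:340],None,fx=4.4,fy=4.4,interpolation=cv2.INTER_CUBIC))
```

```text
(no output)
```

View pics/scene0c.png

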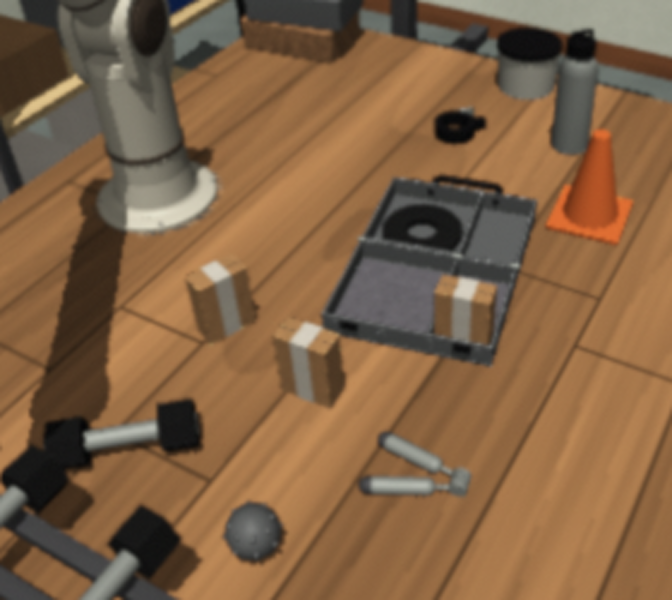

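View pics/top0d.png

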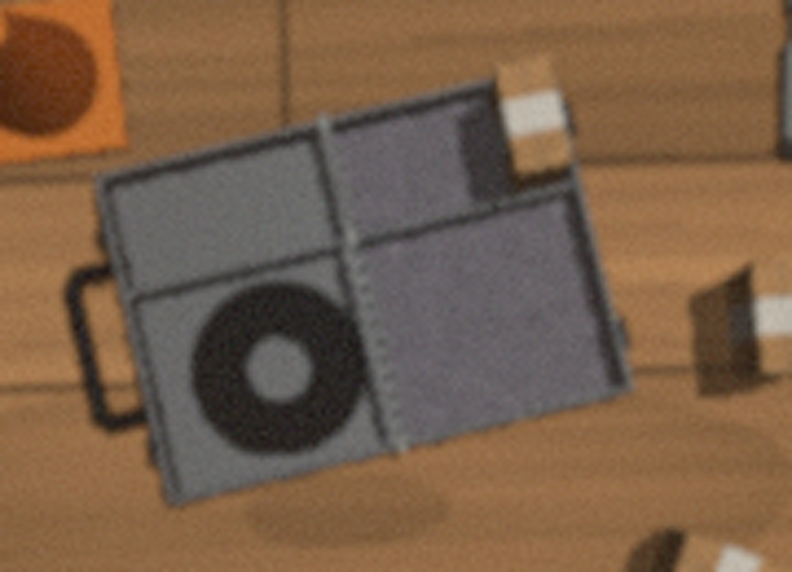

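View pics/top0.png

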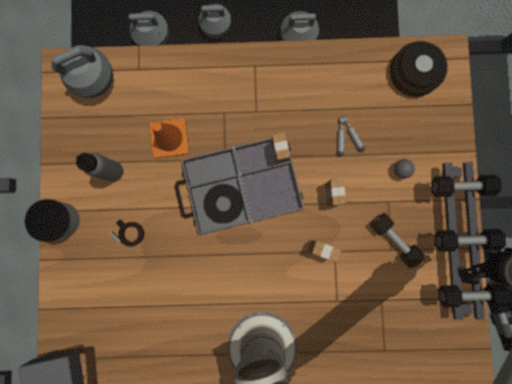

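```bash
cat > h.py <<'E'
import numpy as np,cv2,pickle
from scipy.optimize import least_squares
from scipy.spatial.transform import Rotation as R
def proj(p,X):
    T=np.linalg.inv(p["cam_to_world"]);c=np.atleast_2d(X)@T[:3,:3].T+T[:3,3]
    s=c[:,:2]/c[:,2:];r2=(s**2).sum(1,keepdims=True);s=s*(1+p["k1"]*r2)
    K=p["mtx"];return s*[K[0,0],K[1,1]]+[K[0,2],K[1,2]]
def unproj(p,uv,z):
    K=p["mtx"];uv=np.atleast_2d(uv);d=(uv-[K[0,2],K[1,2]])/[K[0,0],K[1,1]]
    s=d.copy()
    for _ in range(20): s=d/(1+p["k1"]*(s**2).sum(1,keepdims=True))
    D=np.c_[s,np.ones(len(s))]@p["cam_to_world"][:3,:3].T;o=p["cam_to_world"][:3,3]
    return o+D*((z-o[2])/D[:,2])[:,None]
def c2w(pose,X):
    x,y,a=pose;c,s=np.cos(a),np.sin(a);X=np.atleast_2d(X)
    return np.c_[x+c*X[:,0]-s*X[:,1],y+s*X[:,0]+c*X[:,1],X[:,2]]
E
python3 - <<'E'
from h import *
t=pickle.load(open("top0.pkl","rb"));s=pickle.load(open("scene0.pkl","rb"))
px=np.array([(98,178),(172,500),(322,120),(402,448),(632,388)])/4.4+[160,120]-0.4
X=np.array([(129,180,40),(-129,180,40),(129,0,40),(-129,0,40),(-129,-180,40)])/1e3
f=lambda q:(proj(t,c2w(q,X))-px).ravel()
r=least_squares(f,[.5,.05,.2]);print(r.x,r.fun.round(1))
# scene check: scale 2.4 off 80,80
ps=np.array([(398,180),(537,203),(325,318),(492,360)])/2.4+80
print(unproj(s,ps,.04)); 
for Y in [(-129,180,40),(129,180,40),(-129,-180,40),(129,-180,40)]: print(c2w(r.x,np.array(Y)/1e3),proj(s,c2w(r.x,np.array(Y)/1e3)),)
print(ps)
np.save("pose.npy",r.x)
# handle, carton
print("handle",c2w(r.x,[0,.218,.024]),"hinge",c2w(r.x,[0,0,.04]))
print("carton top", unproj(t,np.array([(497,68),(548,58),(575,165),(520,178)])/4.4+[160,120]-.4,.114))
im=t["color"][:,:,::-1].copy()
im=cv2.resize(im[120:250,160:340],None,fx=4.4,fy=4.4,interpolation=cv2.INTER_CUBIC)
def L(pts):
    q=(proj(t,c2w(r.x,np.array(pts)/1e3))-[160,120]+.4)*4.4
    cv2.polylines(im,[q.round().astype(int)],False,(0,255,0),1)
L([(129,180,40),(-129,180,40),(-129,-180,40),(129,-180,40),(129,180,40)]);L([(129,0,40),(-129,0,40)]);L([(33.5,180,40),(33.5,-180,40)])
L([(-50,218,24),(50,218,24)])
cv2.imwrite("pics/ov.png",im)
E
```

```text
[0.54067876 0.05119415 0.21179314] [-1.1 -0.9 -0.3  1.1  0.2 -0.5  0.3 -0.2  0.9  0.4]
[[ 0.39668831  0.18935183  0.04      ]
 [ 0.63847618  0.23928779  0.04      ]
 [ 0.46838168 -0.1598831   0.04      ]
 [ 0.71825214 -0.1226743   0.04      ]]
[[0.3767228  0.20005463 0.04      ]] [[242.94993161 152.43273001]]
[[0.62895793 0.25428966 0.04      ]] [[302.96656799 161.97073236]]
[[ 0.45239959 -0.15190137  0.04      ]] [[212.8208084  209.60576366]]
[[ 0.70463472 -0.09766633  0.04      ]] [[284.37719472 223.74765867]]
[[245.83333333 155.        ]
 [303.75       164.58333333]
 [215.41666667 212.5       ]
 [285.         230.        ]]
handle [[0.49485226 0.26432306 0.024     ]] hinge [[0.54067876 0.05119415 0.04      ]]
carton top [[ 0.68458296 -0.05227621  0.114     ]
 [ 0.69067605 -0.08916111  0.114     ]
 [ 0.61240854 -0.10571371  0.114     ]
 [ 0.60426587 -0.06607633  0.114     ]]
```

View pics/ov.png

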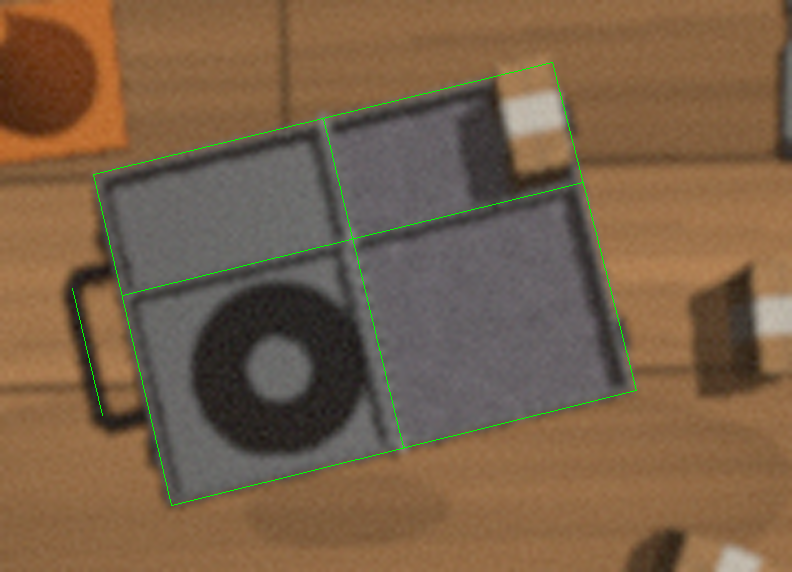

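```bash
cat > ov.py <<'E'
from h import *
def overlay(p,pose,off,sz,f,name,lid=0.0,dz=0):
    im=p["color"][:,:,::-1]
    im=cv2.resize(im[off[1]:off[1]+sz[1],off[0]:off[0]+sz[0]],None,fx=f,fy=f,interpolation=cv2.INTER_CUBIC)
    def L(pts,c=(0,255,0)):
        P=np.array(pts)/1e3;P[:,2]+=dz
        q=(proj(p,c2w(pose,P))-off+.5)*f-.5
        cv2.polylines(im,[q.round().astype(int)],False,c,1,cv2.LINE_AA)
    L([(129,180,40),(-129,180,40),(-129,-180,40),(129,-180,40),(129,180,40)]);L([(129,0,40),(-129,0,40)]);L([(33.5,180,40),(33.5,-180,40)])
    L([(-50,218,24),(50,218,24)]);L([(-129,-180,0),(129,-180,0),(129,180,0)],(0,255,255))
    cv2.imwrite(name,im)
E
python3 - <<'E'
from ov import *
overlay(pickle.load(open("scene0.pkl","rb")),np.load("pose.npy"),[200,135],[120,110],5.4,"pics/ovs.png")
E
```

```text
(no output)
```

View pics/ovs.png

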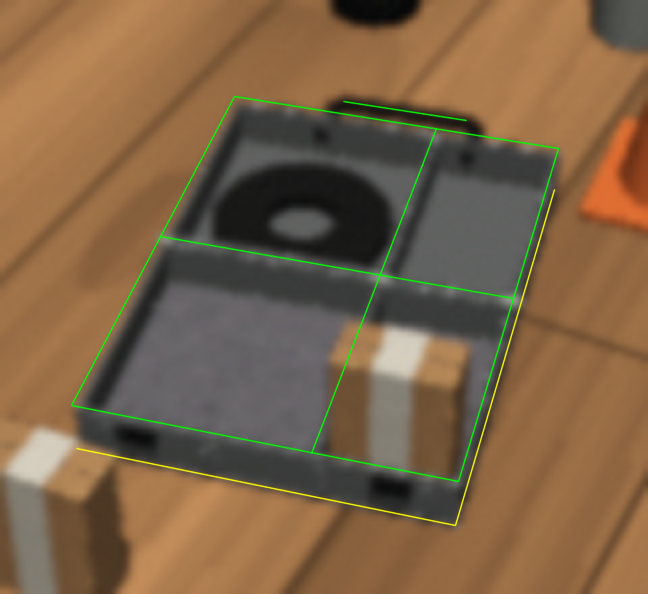

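Run:
```python
from ov import *
t=pickle.load(open("top0.pkl","rb"));s=pickle.load(open("scene0.pkl","rb"))
px=(np.array([(98,178),(172,502),(322,118),(402,450),(634,390),(287,430-430+0)])[:5]+.5)/4.4-.5+[160,120]
X=np.array([(129,180,40),(-129,180,40),(129,0,40),(-129,0,40),(-129,-180,40)])/1e3
ps=(np.array([(238,97),(557,148),(77,408),(463,483),(165,236),(518,298)])+.5)/5.4-.5+[200,135]
Xs=np.array([(-129,180,40),(129,180,40),(-129,-180,40),(129,-180,40),(-129,0,40),(129,0,40)])/1e3
ph=(np.array([(86,350)])+.5)/4.4-.5+[160,120];Xh=np.array([(0,218,31)])/1e3
f=lambda q:np.r_[(proj(t,c2w(q,X))-px).ravel(),(proj(s,c2w(q,Xs))-ps).ravel()]
r=least_squares(f,[.5,.05,.2]);print(r.x,r.fun.round(1))
print("handle pred px",proj(t,c2w(r.x,Xh)),ph, "from px",unproj(t,ph,.03))
np.save("pose.npy",r.x)
print("handle",c2w(r.x,[0,.218,.024]),"hinge",c2w(r.x,[0,0,.04]))
overlay(t,r.x,[160,120],[180,130],4.4,"pics/ov2.png");overlay(s,r.x,[200,135],[120,110],5.4,"pics/ovs2.png")
a=r.x[2];c,sn=np.cos(a),np.sin(a)
ct=unproj(t,(np.array([(497,68),(550,58),(575,165),(520,178)])+.5)/4.4-.5+[160,120],.114)[:,:2]-r.x[:2]
print("carton top in case",np.c_[ct@[c,sn],ct@[-sn,c]].round(3))
```

```text
[0.5416348  0.05149117 0.21480981] [-1.2 -1.  -0.3  0.4 -0.1 -0.3  0.3 -1.   0.4 -0.5 -0.6 -0.1  0.4 -0.1
 -0.7 -0.4 -0.5 -0.3 -0.7  0.2 -0.6  0.1]
handle pred px [[178.92506169 199.22669828]] [[179.15909091 199.15909091]] from px [[0.49543028 0.26389338 0.03      ]]
handle [[0.49516557 0.26448087 0.024     ]] hinge [[0.5416348  0.05149117 0.04      ]]
carton top in case [[ 0.117 -0.132]
 [ 0.115 -0.171]
 [ 0.036 -0.169]
 [ 0.036 -0.128]]
```

View pics/ov2.png

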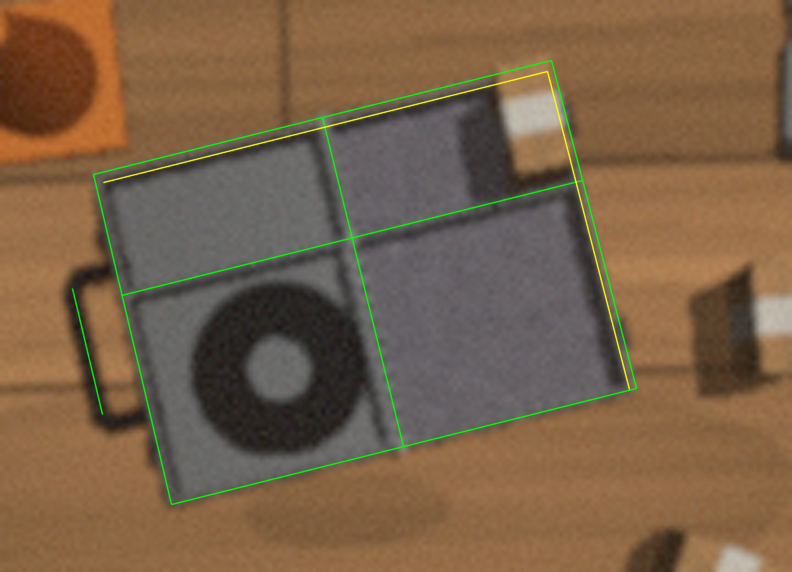

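View pics/ovs2.png

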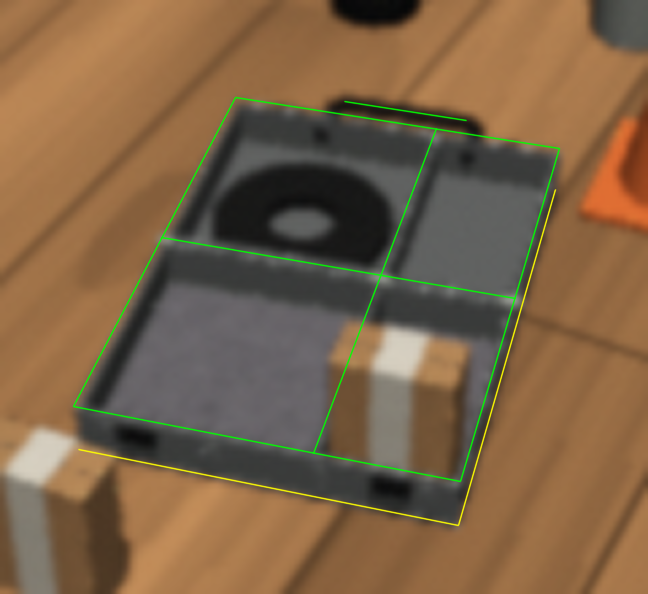

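```bash
cat > st.py <<'E'
from h import *
from workcell import ctrl
def st(tgt=None,yaw=None):
    "report TCP in case frame and the needed tool shift (cm)"
    q=np.load("pose.npy");o=ctrl.get_obs();M=R.from_rotvec(o["ee_rot"]).as_matrix()
    a=q[2];C=np.array([[np.cos(a),-np.sin(a),0],[np.sin(a),np.cos(a),0],[0,0,1]]);O=np.r_[q[:2],0]
    p=C.T@(o["tool_pos"]-O)
    print("t",round(o["clock"],2),"TCP case mm",(p*1e3).round(1),"gap mm",round(o["finger_gap"]*1e3,1),"F case",(C.T@o["force"]).round(1))
    print("joints",o["joints"].round(2));print("tool axes in case (cols x,y,z)\n",(C.T@M).round(3))
    if tgt is not None: print("shift tool cm",(M.T@C@(np.array(tgt)/1e3-p)*100).round(2))
    return p
E
python3 - <<'E'
from st import *
st([77,-215,150])
t=pickle.load(open("top0.pkl","rb"))
print(unproj(t,[[338,192],[325,250],[281,146]],.11), c2w(np.load("pose.npy"),[.077,-.215,.1]))
q=np.load("pose.npy")
E
```

```text
t 1.2 TCP case mm [-382.5 -565.4  231.3] gap mm 85.5 F case [-0.2 -0.6  0.1]
joints [ 1.37  0.5  -0.43  1.55  0.22  1.14 -0.21]
tool axes in case (cols x,y,z)
 [[ 0.243 -0.97   0.   ]
 [-0.97  -0.243 -0.   ]
 [ 0.    -0.    -1.   ]]
shift tool cm [-22.85 -53.08   8.13]
[[ 0.49802177 -0.25113505  0.11      ]
 [ 0.31927363 -0.20264613  0.11      ]
 [ 0.64947072 -0.07802794  0.11      ]] [[ 0.66269486 -0.14215403  0.1       ]]
```

Request:
servo_tool(steps=[[-2.5,-3.5,0,0,0,0.123,0],[-2.5,-3.5,0,0,0,0.123,0],[-3,-4,0.5,0,0,0,0],[-3,-4,0.5,0,0,0,0],[-3,-4,0.5,0,0,0,0],[-3,-4,0.5,0,0,0,0],[-3,-4,0.5,0,0,0,0],[-3,-4,0.5,0,0,0,0]], force=20)

```text
clock: 2.2
tool_pos: [0.5309, -0.2814, 0.2014]
ee_rot: [2.446, -1.972, 0.001]
force: [0.3, 0.0, -0.8]
finger_gap: -0.0
```

```bash
python3 -c "
from st import *
st([77,-215,130])"
```

```text
t 2.2 TCP case mm [ -81.5 -323.   201.4] gap mm -0.0 F case [ 0.3 -0.1 -0.8]
joints [ 0.82  0.45 -0.49  1.71  0.24  1.04 -1.11]
tool axes in case (cols x,y,z)
 [[-0.001 -1.     0.   ]
 [-1.     0.001 -0.001]
 [ 0.001 -0.    -1.   ]]
shift tool cm [-10.82 -15.83   7.14]
```

Request:
servo_tool(steps=[[-2.7,-3.9,0.5,0,0,0,0],[-2.7,-3.9,0.5,0,0,0,0],[-2.7,-3.9,0.5,0,0,0,0],[-2.7,-4,0.5,0,0,0,0],[0,0,3,0,0,0,0],[0,0,3,0,0,0,0],[0,0,2.4,0,0,0,0],[0,0,0,0,0,0,0]])

```text
clock: 3.2
tool_pos: [0.6585, -0.1434, 0.0949]
ee_rot: [2.444, -1.97, -0.007]
force: [-0.2, -1.3, 1.4]
finger_gap: -0.0001
```

```bash
python3 -c "
from st import *
from workcell import eyes
p=eyes.get_image('scene')
cv2.imwrite('pics/s1.png',cv2.resize(p['color'][80:280,150:390,::-1],None,fx=3,fy=3))
st([77,-215,97])"
```

```text
t 3.25 TCP case mm [  73.9 -215.8   96.7] gap mm 0.1 F case [-0.3  0.4  1.3]
joints [ 0.49  0.7  -0.46  1.58  0.36  0.95 -1.45]
tool axes in case (cols x,y,z)
 [[-0.001 -1.    -0.001]
 [-1.     0.001  0.001]
 [-0.001  0.001 -1.   ]]
shift tool cm [-0.08 -0.31 -0.03]
```

View pics/s1.png

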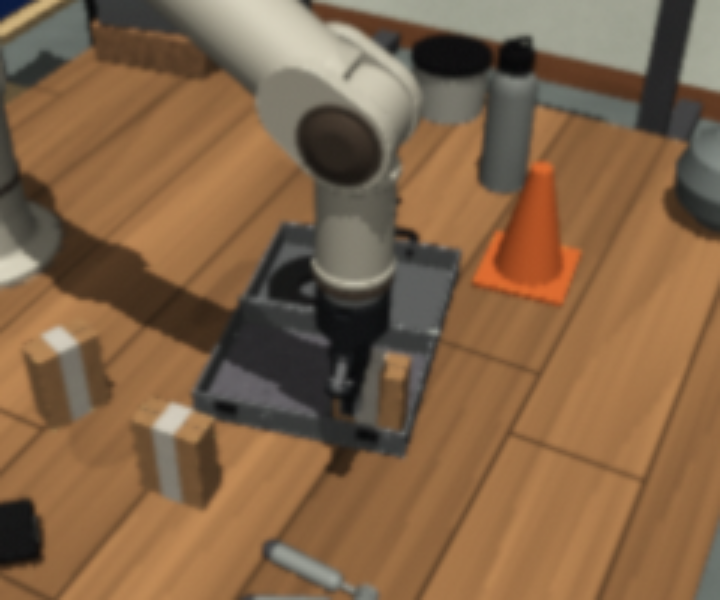

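Request:
servo_tool(steps=[[-1,-0.3,0,0,0,0,0],[-1,0,0,0,0,0,0],[-1,0,0,0,0,0,0],[-0.8,0,0,0,0,0,0],[-0.8,0,0,0,0,0,0],[-0.8,0,0,0,0,0,0]])

```text
clock: 4.0
tool_pos: [0.6517, -0.0899, 0.0974]
ee_rot: [2.446, -1.972, 0.0]
force: [-0.1, -0.0, 0.3]
finger_gap: -0.0004
```

```bash
python3 -c "
from st import *
from workcell import eyes
p=eyes.get_image('scene')
cv2.imwrite('pics/s2.png',cv2.resize(p['color'][120:260,190:340,::-1],None,fx=4,fy=4))
st()"
```

```text
t 4.05 TCP case mm [  77.6 -159.8   97.3] gap mm -0.1 F case [-0.   1.5 -0.1]
joints [ 0.42  0.67 -0.47  1.63  0.36  0.93 -1.53]
tool axes in case (cols x,y,z)
 [[ 0.    -1.    -0.   ]
 [-1.    -0.     0.001]
 [-0.001  0.    -1.   ]]
```

View pics/s2.png

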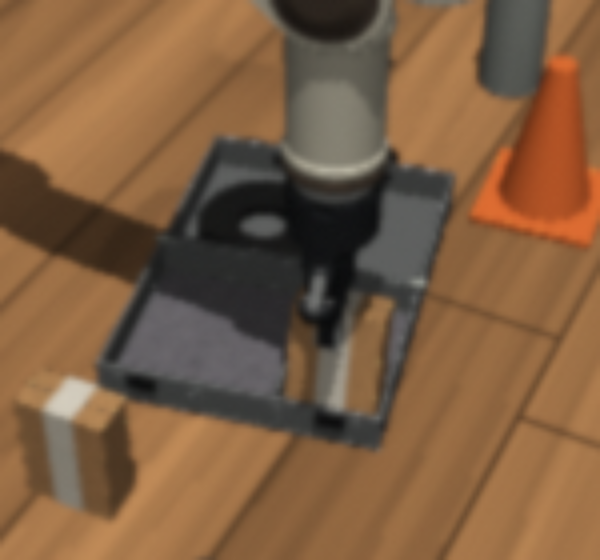

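Carton (around 340,350 in the crop) is tilting toward the hinge; I keep pushing.

Request:
servo_tool(steps=[[-0.8,0,0,0,0,0,0],[-0.8,0,0,0,0,0,0],[-0.8,0,0,0,0,0,0],[-0.8,0,0,0,0,0,0],[0,0,0,0,0,0,0],[0,0,-3,0,0,0,0],[0,0,-4,0,0,0,0],[0,0,-3,0,0,0,0]])

```text
clock: 5.05
tool_pos: [0.6456, -0.0594, 0.199]
ee_rot: [-2.445, 1.972, -0.002]
force: [0.1, -0.2, -0.9]
finger_gap: 0.0001
```

```bash
python3 -c "
from st import *
from workcell import eyes
p=eyes.get_image('scene')
cv2.imwrite('pics/s3.png',cv2.resize(p['color'][120:260,190:340,::-1],None,fx=4,fy=4))
st()"
```

```text
t 5.1 TCP case mm [  80.1 -131.   203.4] gap mm 0.1 F case [1.4 0.9 3.6]
joints [ 0.42  0.54 -0.52  1.58  0.29  1.09 -1.53]
tool axes in case (cols x,y,z)
 [[-0.002 -1.     0.007]
 [-1.     0.002 -0.003]
 [ 0.003 -0.007 -1.   ]]
```

View pics/s3.png

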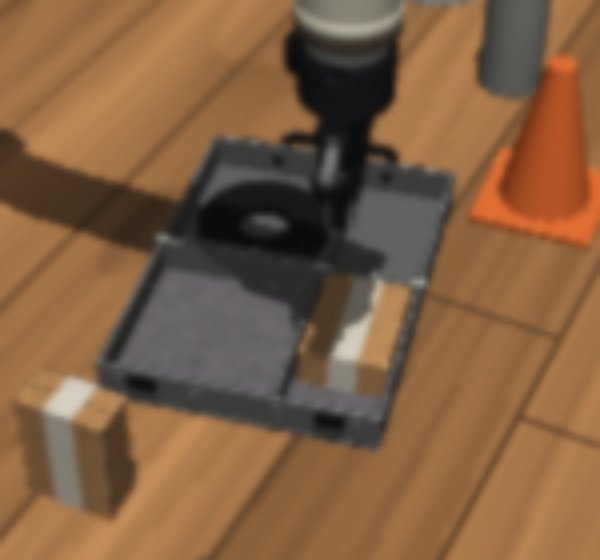

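Request:
servo_tool(steps=[[-5,1.2,0,0,0,0,0.47],[-5,1.2,0,0,0,0,0.47],[-5,1.2,0,0,0,0,0.47],[-5,1.2,0,0,0,0,0.47],[-5,1.2,0,0,0,0,0.47],[-5,1,0,0,0,0,0.47],[-4.9,1,0,0,0,0,0.47],[0,0,0,0,0,0,0.47]])

```text
clock: 6.1
tool_pos: [0.4902, 0.2702, 0.1979]
ee_rot: [-2.452, 1.96, 0.003]
force: [0.3, -0.7, 0.2]
finger_gap: 0.04
```

```bash
python3 -c "
from ov import *
from st import *
from workcell import eyes
p=eyes.get_image('scene')
overlay(p,np.load('pose.npy'),[200,110],[120,130],4.4,'pics/s4.png')
t=eyes.get_image('top')
overlay(t,np.load('pose.npy'),[160,110],[180,130],4.4,'pics/t4.png')
st([0,218,100])"
```

```text
t 6.2 TCP case mm [ -2.2 219.1 197.3] gap mm 40.1 F case [-0.6 -0.9  0.4]
joints [-0.04  0.41 -0.63  1.81  0.28  1.01 -2.14]
tool axes in case (cols x,y,z)
 [[ 0.    -1.     0.   ]
 [-1.    -0.    -0.001]
 [ 0.001 -0.    -1.   ]]
shift tool cm [ 0.11 -0.21  9.73]
```

View pics/s4.png

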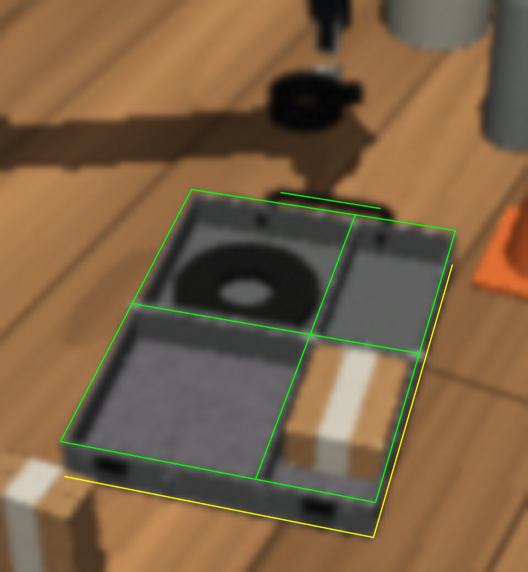

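View pics/t4.png

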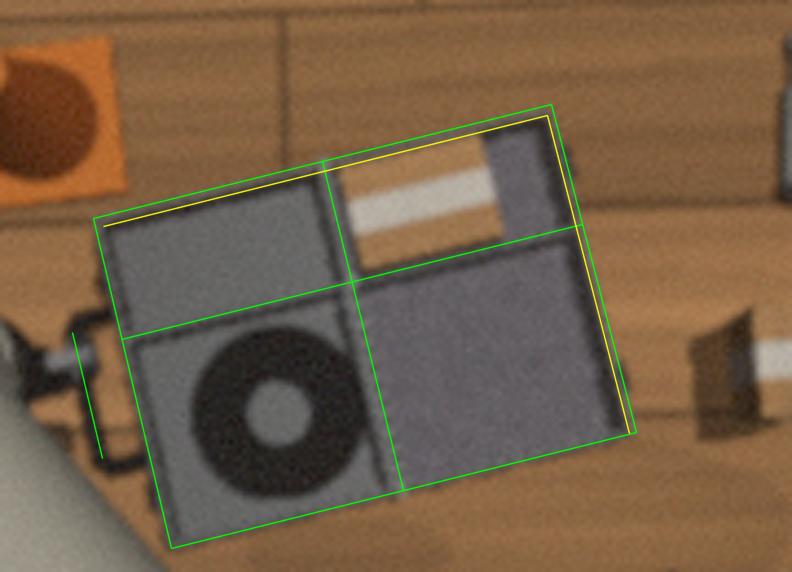

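Run:
```python
from st import *
t=pickle.load(open("top0.pkl","rb"))
q=np.load("pose.npy");a=q[2];c,s=np.cos(a),np.sin(a)
px=(np.array([(340,174),(485,136),(502,236),(361,268),(330,137+25),(402,491),(576,116),(634,433)])+.5)/4.4-.5+[160,110]
w=unproj(t,px,.044);w[4:]=unproj(t,px[4:],.04)
d=w[:,:2]-q[:2];print(np.c_[d@[c,s],d@[-s,c]].round(4))
```

```text
[[ 0.1149 -0.0111]
 [ 0.1163 -0.1251]
 [ 0.0388 -0.1188]
 [ 0.0411 -0.0093]
 [ 0.1265 -0.0059]
 [-0.1297  0.0013]
 [ 0.1151 -0.1965]
 [-0.1296 -0.1785]]
```

Request:
servo_tool(steps=[[0.1,-0.2,4,0,0,0,0.47],[0,0,4,0,0,0,0.47],[0,0,4,0,0,0,0.47],[0,0,3,0,0,0,0.47],[0,0,2,0,0,0,0.47],[0,0,2,0,0,0,0.47],[0,0,0,0,0,0,0.47]])

```text
clock: 7.08
tool_pos: [0.4944, 0.2636, 0.0061]
ee_rot: [2.444, -1.971, -0.001]
force: [-0.3, 0.1, -0.5]
finger_gap: 0.0402
```

```bash
python3 -c "
from ov import *
from st import *
from workcell import eyes
p=eyes.get_image('scene')
overlay(p,np.load('pose.npy'),[220,100],[100,90],6,'pics/s5.png')
st([0,218,6])"
```

```text
t 7.12 TCP case mm [-2.000e-01  2.178e+02  7.100e+00] gap mm 40.3 F case [-0.2  0.5  0.7]
joints [-0.16  0.68 -0.48  1.91  0.49  0.67 -2.3 ]
tool axes in case (cols x,y,z)
 [[-0.001 -1.    -0.   ]
 [-1.     0.001 -0.   ]
 [ 0.     0.    -1.   ]]
shift tool cm [-0.02 -0.02  0.11]
```

View pics/s5.png

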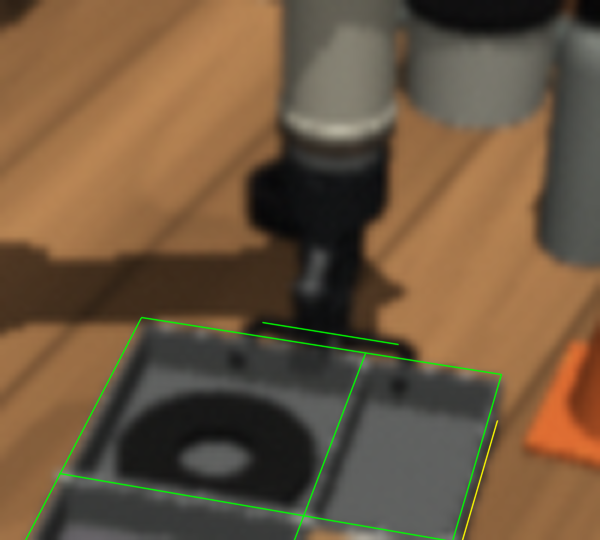

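Request:
servo_tool(steps=[[0,0,0,0,0,0,0.1],[0,0,0,0,0,0,0.0],[0,0,0,0,0,0,0.0],[0,0,0,0,0,0,0.0],[0,0,0,0,0,0,0.0],[0,0,0,0,0,0,0.0]], force=20)

```text
clock: 7.88
tool_pos: [0.4961, 0.2636, 0.0084]
ee_rot: [-2.445, 1.973, -0.003]
force: [0.6, -4.0, 6.5]
finger_gap: 0.0134
```

Run:
```python
from st import *
p=st()
r0=np.array([p[1]*1e3,p[2]*1e3]) # tcp
# path from the measured bar: assume bar y=218,z=24
print("deltas per 0.06 rad")
```

```text
t 7.88 TCP case mm [  0.7 217.    8.4] gap mm 13.4 F case [-0.3 -4.   6.5]
joints [-0.16  0.68 -0.48  1.91  0.49  0.67 -2.3 ]
tool axes in case (cols x,y,z)
 [[-0.002 -1.     0.002]
 [-1.     0.002 -0.001]
 [ 0.001 -0.002 -1.   ]]
deltas per 0.06 rad
```

Run:
```python
import numpy as np
b=lambda t:np.array([21.8*np.cos(t)+1.6*np.sin(t),4+21.8*np.sin(t)-1.6*np.cos(t)])
th=[0,.03,.09]+list(np.arange(.17,1.5,.08))
th+=list(np.arange(th[-1]+.05,2.2,.05))
acc=np.zeros(2)+b(0)
for i,t in enumerate(th[1:]):
    d=np.round(b(t)-acc,2);acc+=d
    print(f"{t:.2f} [{-d[0]:.2f}, 0, {-d[1]:.2f}]")
```

```text
0.03 [-0.04, 0, -0.65]
0.09 [-0.02, 0, -1.32]
0.17 [0.10, 0, -1.74]
0.25 [0.24, 0, -1.73]
0.33 [0.38, 0, -1.71]
0.41 [0.51, 0, -1.67]
0.49 [0.64, 0, -1.63]
0.57 [0.77, 0, -1.57]
0.65 [0.90, 0, -1.50]
0.73 [1.01, 0, -1.43]
0.81 [1.12, 0, -1.34]
0.89 [1.23, 0, -1.24]
0.97 [1.32, 0, -1.15]
1.05 [1.41, 0, -1.03]
1.13 [1.48, 0, -0.92]
1.21 [1.56, 0, -0.80]
1.29 [1.61, 0, -0.67]
1.37 [1.66, 0, -0.54]
1.45 [1.70, 0, -0.41]
1.50 [1.08, 0, -0.18]
1.55 [1.09, 0, -0.13]
1.60 [1.09, 0, -0.08]
1.65 [1.09, 0, -0.02]
1.70 [1.09, 0, 0.04]
1.75 [1.09, 0, 0.08]
1.80 [1.08, 0, 0.15]
1.85 [1.08, 0, 0.19]
1.90 [1.06, 0, 0.25]
1.95 [1.05, 0, 0.31]
2.00 [1.04, 0, 0.35]
2.05 [1.01, 0, 0.41]
2.10 [0.99, 0, 0.45]
2.15 [0.97, 0, 0.51]
2.20 [0.95, 0, 0.55]
```

Request:
servo_tool(steps=[[-0.04,0,-0.65,0,0,0,0],[-0.02,0,-1.32,0,0,0,0],[0.1,0,-1.74,0,0,0,0],[0.24,0,-1.73,0,0,0,0],[0.38,0,-1.71,0,0,0,0],[0.51,0,-1.67,0,0,0,0],[0.64,0,-1.63,0,0,0,0],[0,0,0,0,0,0,0]])

```text
clock: 8.88
tool_pos: [0.4996, 0.2471, 0.1133]
ee_rot: [-2.444, 1.971, -0.002]
force: [3.2, 0.5, -1.1]
finger_gap: 0.0131
```

```bash
python3 -c "
from ov import *
from st import *
from workcell import eyes
p=eyes.get_image('scene')
overlay(p,np.load('pose.npy'),[200,90],[120,140],4.2,'pics/s6.png')
st()"
```

```text
t 8.93 TCP case mm [  0.7 200.3 112.8] gap mm 13.0 F case [ 4.1 -0.9 -1.9]
joints [-0.05  0.52 -0.58  1.88  0.37  0.85 -2.18]
tool axes in case (cols x,y,z)
 [[-0.001 -1.     0.003]
 [-1.     0.001  0.001]
 [-0.001 -0.003 -1.   ]]
```

View pics/s6.png

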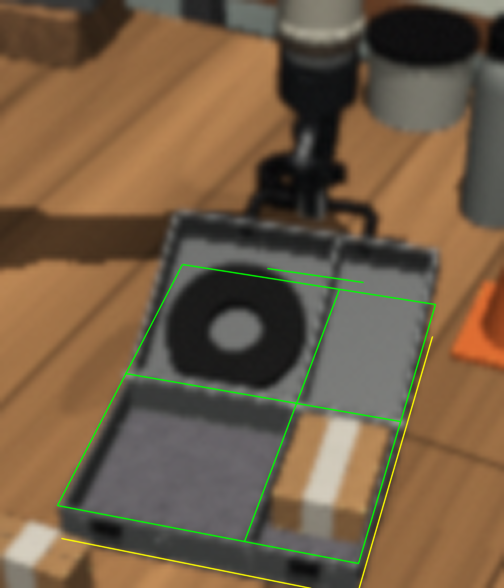

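Request:
servo_tool(steps=[[0.77,0,-1.57,0,0,0,0],[0.9,0,-1.5,0,0,0,0],[1.01,0,-1.43,0,0,0,0],[1.12,0,-1.34,0,0,0,0],[1.23,0,-1.24,0,0,0,0],[1.32,0,-1.15,0,0,0,0],[1.41,0,-1.03,0,0,0,0],[1.48,0,-0.92,0,0,0,0]])

```text
clock: 9.93
tool_pos: [0.5176, 0.1642, 0.2158]
ee_rot: [-2.446, 1.959, 0.007]
force: [-1.7, 11.2, 8.8]
finger_gap: 0.0128
```

Request:
servo_tool(steps=[[1.56,0,-0.8,0,0,0,0],[1.61,0,-0.67,0,0,0,0],[1.66,0,-0.54,0,0,0,0],[1.7,0,-0.41,0,0,0,0],[1.08,0,-0.18,0,0,0,0],[0,0,0,0,0,0,0]])

```text
clock: 10.68
tool_pos: [0.5348, 0.0857, 0.2433]
ee_rot: [-2.445, 1.967, -0.0]
force: [-7.5, 1.2, 24.0]
finger_gap: 0.013
```

```bash
python3 -c "
from ov import *
from st import *
from workcell import eyes
p=eyes.get_image('scene')
overlay(p,np.load('pose.npy'),[200,70],[120,140],4.2,'pics/s7.png')
st([0,17.5,243])"
```

```text
t 10.72 TCP case mm [  0.6  35.  243.3] gap mm 13.0 F case [-7.   4.  23.9]
joints [ 0.3   0.32 -0.61  1.81  0.2   1.08 -1.74]
tool axes in case (cols x,y,z)
 [[ 0.002 -1.     0.003]
 [-1.    -0.002  0.002]
 [-0.002 -0.003 -1.   ]]
shift tool cm [1.74 0.06 0.02]
```

View pics/s7.png

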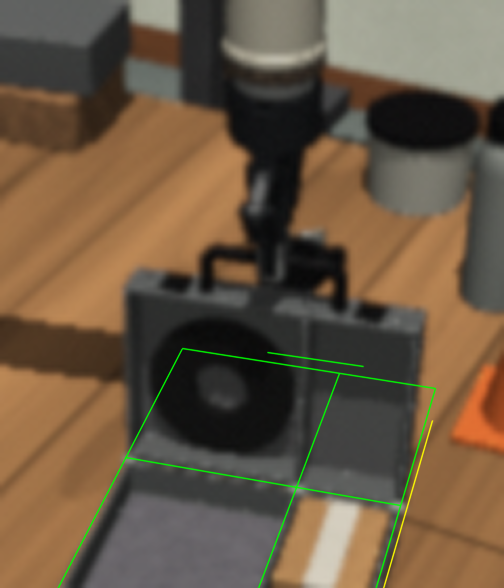

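Request:
servo_tool(steps=[[0.3,0,-0.25,0,0,0,0],[0,0,0,0,0,0,0]])

```text
clock: 10.98
tool_pos: [0.5353, 0.0828, 0.2439]
ee_rot: [-2.446, 1.966, 0.001]
force: [-2.7, 3.5, 11.2]
finger_gap: 0.013
```

```bash
python3 -c "
from st import *
st()"
```

```text
t 10.97 TCP case mm [  0.5  31.9 243.9] gap mm 13.0 F case [-1.8  4.  11.2]
joints [ 0.31  0.32 -0.61  1.81  0.2   1.08 -1.73]
tool axes in case (cols x,y,z)
 [[ 0.002 -1.     0.002]
 [-1.    -0.002  0.003]
 [-0.003 -0.002 -1.   ]]
```

Request:
servo_tool(steps=[[0.9,0,-0.25,0,0,0,0],[1.09,0,-0.08,0,0,0,0],[1.09,0,-0.02,0,0,0,0],[0.8,0,0.03,0,0,0,0],[0.8,0,0.06,0,0,0,0],[0.8,0,0.1,0,0,0,0],[0,0,0,0,0,0,0],[0,0,0,0,0,0,0]])

```text
clock: 11.98
tool_pos: [0.5479, 0.0236, 0.2437]
ee_rot: [2.444, -1.974, 0.004]
force: [5.7, -0.1, 1.9]
finger_gap: 0.0134
```

```bash
python3 -c "
from ov import *
from st import *
from workcell import eyes
p=eyes.get_image('scene')
overlay(p,np.load('pose.npy'),[200,70],[120,140],4.2,'pics/s8.png')
st()"
```

```text
t 12.03 TCP case mm [ 2.000e-01 -2.860e+01  2.437e+02] gap mm 13.3 F case [ 5.7 -1.4  0.6]
joints [ 0.38  0.33 -0.58  1.79  0.2   1.08 -1.63]
tool axes in case (cols x,y,z)
 [[-0.003 -1.     0.001]
 [-1.     0.003 -0.002]
 [ 0.002 -0.001 -1.   ]]
```

View pics/s8.png

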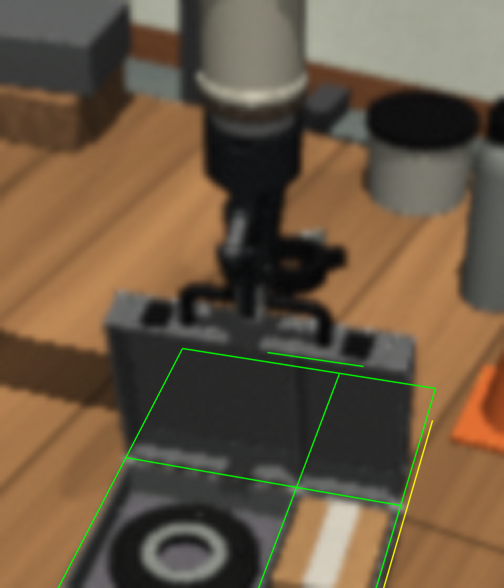

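```bash
python3 -c "
from ov import *
from workcell import eyes
p=eyes.get_image('scene')
overlay(p,np.load('pose.npy'),[200,130],[120,120],5,'pics/s9.png')
t=eyes.get_image('top')
overlay(t,np.load('pose.npy'),[160,110],[180,130],4.4,'pics/t9.png')
"
```

```text
(no output)
```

View pics/s9.png

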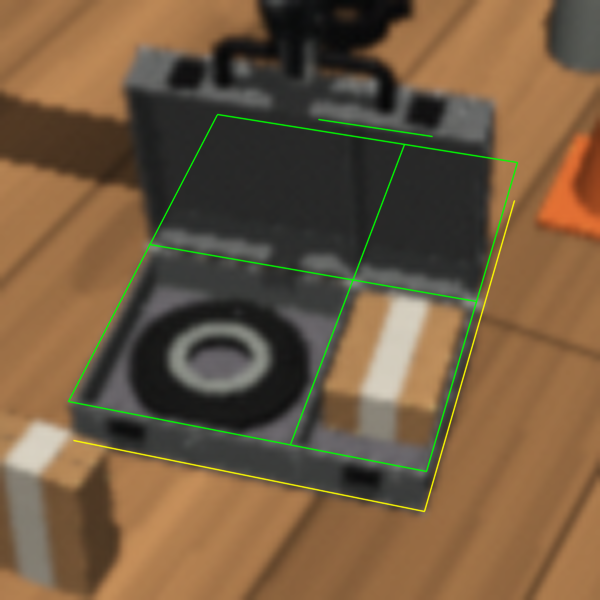

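View pics/t9.png

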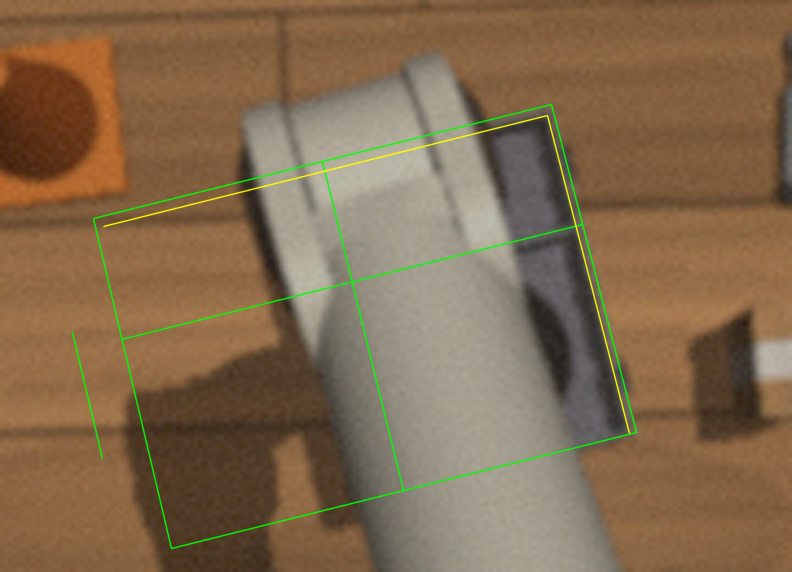

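Run:
```python
from st import *
s=pickle.load(open("scene0.pkl","rb"))
q=np.load("pose.npy");a=q[2];c,sn=np.cos(a),np.sin(a)
px=(np.array([(219,357),(219,365)])+.5)/5-.5+[200,130]
d=unproj(s,px,.02)[:,:2]-q[:2];print(np.c_[d@[c,sn],d@[-sn,c]].round(4)-[-.0465,-.089])
# predicted plate outline centre
ang=np.linspace(0,6.28,60)
for cy in(-.089,-.1,-.107):
    P=c2w(q,np.c_[-.0465+.0675*np.cos(ang),cy+.0675*np.sin(ang),ang*0+.02]);u=proj(s,P)
    print(cy,((u.min(0)-[200,130])*5).round(),((u.max(0)-[200,130])*5).round())
b=lambda t:np.array([21.8*np.cos(t)+1.6*np.sin(t),4+21.8*np.sin(t)-1.6*np.cos(t)])
th=[1.77,1.82]+list(np.arange(1.89,2.9,.07))+[2.91,2.95,2.98,3.01,3.04,3.065,3.09,3.115,3.14]
acc=b(th[0])
for t in th[1:]:
    d=np.round(b(t)-acc,2);acc+=d
    print(f"{t:.2f} [{-d[0]:.2f}, 0, {-d[1]:.2f}, 0, 0, 0, 0], tcp y{acc[0]*10+0:.0f} z{(acc[1]*10):.0f}")
```

```text
[[ 0.0005  0.0006]
 [ 0.003  -0.0077]]
-0.089 [125. 295.] [307. 420.]
-0.1 [120. 305.] [303. 431.]
-0.107 [117. 310.] [301. 438.]
1.82 [1.08, 0, 0.16, 0, 0, 0, 0], tcp y-38 z255
1.89 [1.50, 0, 0.32, 0, 0, 0, 0], tcp y-53 z252
1.96 [1.47, 0, 0.43, 0, 0, 0, 0], tcp y-68 z248
2.03 [1.43, 0, 0.52, 0, 0, 0, 0], tcp y-82 z243
2.10 [1.40, 0, 0.63, 0, 0, 0, 0], tcp y-96 z236
2.17 [1.35, 0, 0.72, 0, 0, 0, 0], tcp y-110 z229
2.24 [1.29, 0, 0.81, 0, 0, 0, 0], tcp y-123 z221
2.31 [1.24, 0, 0.91, 0, 0, 0, 0], tcp y-135 z212
2.38 [1.17, 0, 0.98, 0, 0, 0, 0], tcp y-147 z202
2.45 [1.10, 0, 1.07, 0, 0, 0, 0], tcp y-158 z191
2.52 [1.02, 0, 1.14, 0, 0, 0, 0], tcp y-168 z180
2.59 [0.93, 0, 1.21, 0, 0, 0, 0], tcp y-177 z168
2.66 [0.85, 0, 1.27, 0, 0, 0, 0], tcp y-186 z155
2.73 [0.76, 0, 1.33, 0, 0, 0, 0], tcp y-193 z142
2.80 [0.67, 0, 1.38, 0, 0, 0, 0], tcp y-200 z128
2.87 [0.57, 0, 1.42, 0, 0, 0, 0], tcp y-206 z114
2.91 [0.28, 0, 0.82, 0, 0, 0, 0], tcp y-209 z106
2.95 [0.24, 0, 0.84, 0, 0, 0, 0], tcp y-211 z97
2.98 [0.16, 0, 0.64, 0, 0, 0, 0], tcp y-213 z91
3.01 [0.15, 0, 0.64, 0, 0, 0, 0], tcp y-214 z84
3.04 [0.12, 0, 0.64, 0, 0, 0, 0], tcp y-215 z78
3.06 [0.09, 0, 0.54, 0, 0, 0, 0], tcp y-216 z73
3.09 [0.07, 0, 0.54, 0, 0, 0, 0], tcp y-217 z67
3.12 [0.06, 0, 0.55, 0, 0, 0, 0], tcp y-217 z62
3.14 [0.05, 0, 0.54, 0, 0, 0, 0], tcp y-218 z56
```

Request:
servo_tool(steps=[[1.08,0,0.16,0,0,0,0],[1.5,0,0.32,0,0,0,0],[1.47,0,0.43,0,0,0,0],[1.43,0,0.52,0,0,0,0],[1.4,0,0.63,0,0,0,0],[1.35,0,0.72,0,0,0,0],[1.29,0,0.81,0,0,0,0],[0,0,0,0,0,0,0]])

```text
clock: 13.12
tool_pos: [0.5671, -0.0696, 0.2063]
ee_rot: [2.443, -1.974, -0.0]
force: [5.3, 0.4, -2.6]
finger_gap: 0.0134
```

```bash
python3 -c "
from ov import *
from st import *
from workcell import eyes
p=eyes.get_image('scene')
overlay(p,np.load('pose.npy'),[200,90],[120,140],4.2,'pics/s10.png')
st([0,-123,205])"
```

```text
t 13.18 TCP case mm [  -0.9 -123.4  206.5] gap mm 12.8 F case [ 5.7 -0.6 -2.2]
joints [ 0.49  0.4  -0.53  1.78  0.23  1.03 -1.48]
tool axes in case (cols x,y,z)
 [[-0.003 -1.    -0.001]
 [-1.     0.003 -0.001]
 [ 0.001  0.001 -1.   ]]
shift tool cm [-0.04 -0.09  0.15]
```

View pics/s10.png

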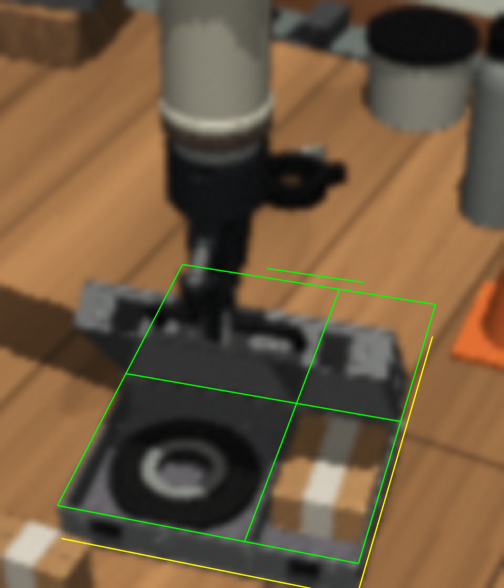

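Request:
servo_tool(steps=[[1.24,0,0.91,0,0,0,0],[1.17,0,0.98,0,0,0,0],[1.1,0,1.07,0,0,0,0],[1.02,0,1.14,0,0,0,0],[0.93,0,1.21,0,0,0,0],[0.85,0,1.27,0,0,0,0],[0.76,0,1.33,0,0,0,0],[0,0,0,0,0,0,0]])

```text
clock: 14.18
tool_pos: [0.5815, -0.1375, 0.1271]
ee_rot: [2.444, -1.972, -0.002]
force: [1.2, -0.8, -2.7]
finger_gap: 0.013
```

Request:
servo_tool(steps=[[0.67,0,1.38,0,0,0,0],[0.57,0,1.42,0,0,0,0],[0.28,0,0.82,0,0,0,0],[0.24,0,0.84,0,0,0,0],[0,0,0,0,0,0,0]])

```text
clock: 14.8
tool_pos: [0.5853, -0.1547, 0.0832]
ee_rot: [2.444, -1.972, -0.001]
force: [-1.8, -3.7, -1.9]
finger_gap: 0.0131
```

```bash
python3 -c "
from ov import *
from st import *
from workcell import eyes
p=eyes.get_image('scene')
overlay(p,np.load('pose.npy'),[200,100],[120,140],4.2,'pics/s11.png')
st([0,-212,83])"
```

```text
t 14.85 TCP case mm [  -1.3 -210.6   83.5] gap mm 13.2 F case [-2.8 -3.  -2.4]
joints [ 0.55  0.61 -0.44  1.77  0.34  0.84 -1.41]
tool axes in case (cols x,y,z)
 [[-0.002 -1.    -0.001]
 [-1.     0.002 -0.   ]
 [ 0.     0.001 -1.   ]]
shift tool cm [ 0.14 -0.13  0.05]
```

View pics/s11.png

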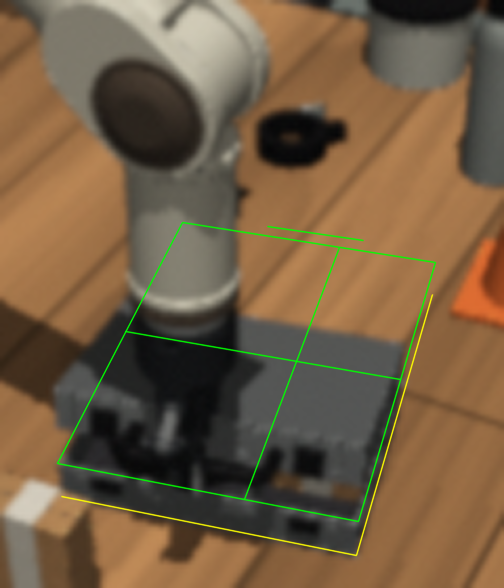

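Nearly shut, with low forces. Now the last 0.19 rad, slowly.

Request:
servo_tool(steps=[[0.16,0,0.64,0,0,0,0],[0.15,0,0.64,0,0,0,0],[0.12,0,0.64,0,0,0,0],[0.09,0,0.54,0,0,0,0],[0.07,0,0.54,0,0,0,0],[0.06,0,0.55,0,0,0,0],[0,0,0,0,0,0,0]])

```text
clock: 15.72
tool_pos: [0.5868, -0.1616, 0.0485]
ee_rot: [2.444, -1.972, 0.001]
force: [-0.8, -6.1, -2.5]
finger_gap: 0.0126
```

Request:
servo_tool(steps=[[0.04,0,0.3,0,0,0,0],[0.02,0,0.3,0,0,0,0],[0,0,0,0,0,0,0]])

```text
clock: 16.1
tool_pos: [0.5869, -0.1622, 0.0427]
ee_rot: [2.444, -1.972, 0.001]
force: [-2.5, -5.8, -2.5]
finger_gap: 0.013
```

```bash
python3 -c "
from ov import *
from st import *
from workcell import eyes
p=eyes.get_image('scene')
overlay(p,np.load('pose.npy'),[200,130],[110,110],5.4,'pics/s12.png')
st()"
```

```text
t 16.15 TCP case mm [  -1.3 -218.5   42.7] gap mm 12.9 F case [-3.  -5.4 -1.2]
joints [ 0.53  0.67 -0.42  1.78  0.37  0.77 -1.43]
tool axes in case (cols x,y,z)
 [[-0.002 -1.    -0.001]
 [-1.     0.002 -0.002]
 [ 0.002  0.001 -1.   ]]
```

View pics/s12.png

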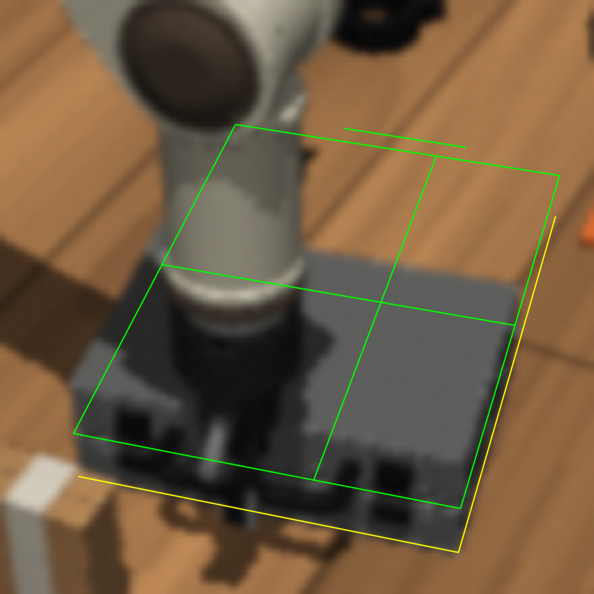

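Request:
servo_tool(steps=[[0,0,0.15,0,0,0,0],[0,0,0.15,0,0,0,0],[0,0,0,0,0,0,0]])

```text
clock: 16.52
tool_pos: [0.587, -0.1625, 0.0399]
ee_rot: [2.443, -1.972, 0.002]
force: [-2.4, -5.5, 0.2]
finger_gap: 0.013
```

Request:
servo_tool(steps=[[0,0,0.15,0,0,0,0],[0,0,0.15,0,0,0,0],[0,0,0,0,0,0,0]])

```text
clock: 16.9
tool_pos: [0.587, -0.1627, 0.037]
ee_rot: [2.443, -1.972, 0.002]
force: [-3.1, -6.4, 0.0]
finger_gap: 0.0134
```

Request:
servo_tool(steps=[[0,0,0.15,0,0,0,0],[0,0,0.15,0,0,0,0],[0,0,0,0,0,0,0]])

```text
clock: 17.27
tool_pos: [0.5871, -0.1629, 0.0355]
ee_rot: [2.442, -1.972, 0.003]
force: [-6.5, -5.3, 11.1]
finger_gap: 0.0131
```

Request:
servo_tool(steps=[[0,0,0.15,0,0,0,0],[0,0,0.15,0,0,0,0],[0,0,0,0,0,0,0]])

```text
clock: 17.65
tool_pos: [0.5882, -0.1627, 0.0342]
ee_rot: [2.443, -1.972, 0.006]
force: [-9.0, -4.5, 21.7]
finger_gap: 0.013
```

```bash
python3 -c "
from ov import *
from st import *
from workcell import eyes
p=eyes.get_image('scene')
cv2.imwrite('pics/s13.png',cv2.resize(p['color'][170:240,205:300,::-1],None,fx=8,fy=8,interpolation=cv2.INTER_CUBIC))
st()"
```

```text
t 17.7 TCP case mm [-2.000e-01 -2.192e+02  3.420e+01] gap mm 13.1 F case [-10.3  -2.9  21.5]
joints [ 0.53  0.68 -0.41  1.78  0.38  0.75 -1.44]
tool axes in case (cols x,y,z)
 [[-0.002 -1.     0.001]
 [-1.     0.002 -0.004]
 [ 0.004 -0.001 -1.   ]]
```

View pics/s13.png

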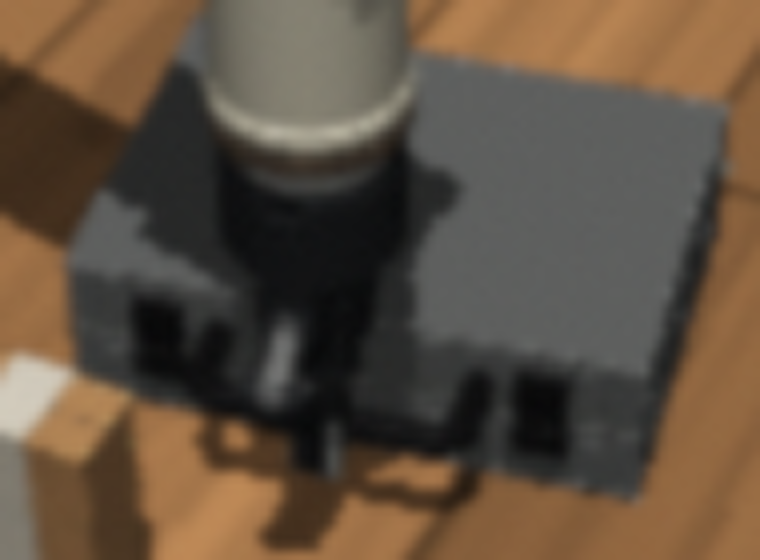

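Request:
servo_tool(steps=[[0,0,-0.2,0,0,0,0],[0,0,0,0,0,0,0.3],[0,0,0,0,0,0,0.42],[0,0,0,0,0,0,0.42],[0,0,0,0,0,0,0.42]])

```text
clock: 18.32
tool_pos: [0.591, -0.1663, 0.0356]
ee_rot: [2.442, -1.976, 0.016]
force: [0.2, -12.1, 7.5]
finger_gap: 0.0361
```

Request:
servo_tool(steps=[[0,0,-1,0,0,0,0.42],[0,0,-2,0,0,0,0.42],[0,0,-3,0,0,0,0.42],[0,0,-4,0,0,0,0.42],[0,0,-4,0,0,0,0.42],[5,4,-2,0,0,0,0.42],[5,4,0,0,0,0,0.42],[5,4,0,0,0,0,0.42]])

```text
clock: 19.32
tool_pos: [0.5055, -0.3261, 0.1932]
ee_rot: [-2.448, 1.967, -0.004]
force: [0.8, -0.6, 0.7]
finger_gap: 0.0357
```

```bash
python3 -c "
from ov import *
from st import *
from workcell import eyes
p=eyes.get_image('scene')
cv2.imwrite('pics/s14.png',cv2.resize(p['color'][110:240,195:330,::-1],None,fx=4.4,fy=4.4,interpolation=cv2.INTER_CUBIC))
cv2.imwrite('pics/s14f.png',p['color'][:,:,::-1])
t=eyes.get_image('top')
cv2.imwrite('pics/t14.png',cv2.resize(t['color'][:,:,::-1],None,fx=1.5,fy=1.5))
pickle.dump(p,open('s14.pkl','wb'));pickle.dump(t,open('t14.pkl','wb'))
q=np.load('pose.npy')
im=cv2.resize(p['color'][150:240,205:305,::-1],None,fx=6,fy=6,interpolation=cv2.INTER_CUBIC)
P=np.array([(-129,0,80),(129,0,80),(129,-180,80),(-129,-180,80),(-129,0,80)])/1e3
for P in (P,np.array([(-129,-180,40),(129,-180,40),(129,0,40)])/1e3,np.array([(-50,-218,56),(50,-218,56)])/1e3):
  u=(proj(p,c2w(q,P))-[205,150]+.5)*6-.5
  cv2.polylines(im,[u.round().astype(int)],False,(0,255,0),1)
cv2.imwrite('pics/s15.png',im)
st()"
```

```text
t 19.43 TCP case mm [-122.5 -368.3  192.1] gap mm 35.8 F case [-0.2 -1.  -0.9]
joints [ 0.88  0.46 -0.45  1.71  0.23  1.02 -1.02]
tool axes in case (cols x,y,z)
 [[-0.012 -1.    -0.003]
 [-1.     0.012 -0.004]
 [ 0.004  0.003 -1.   ]]
```

View pics/s15.png

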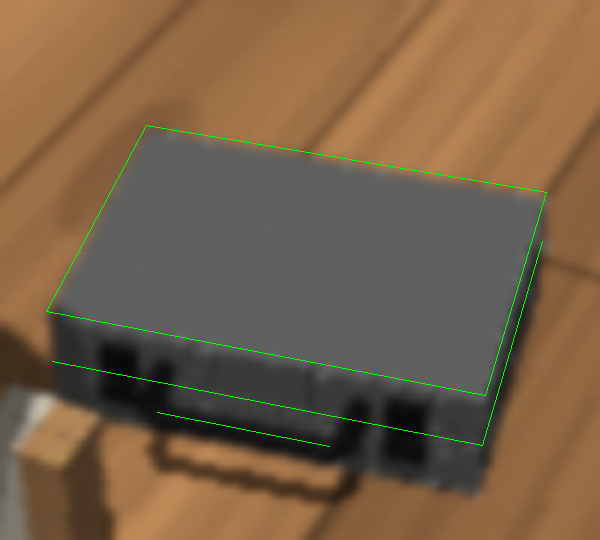

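View pics/t14.png

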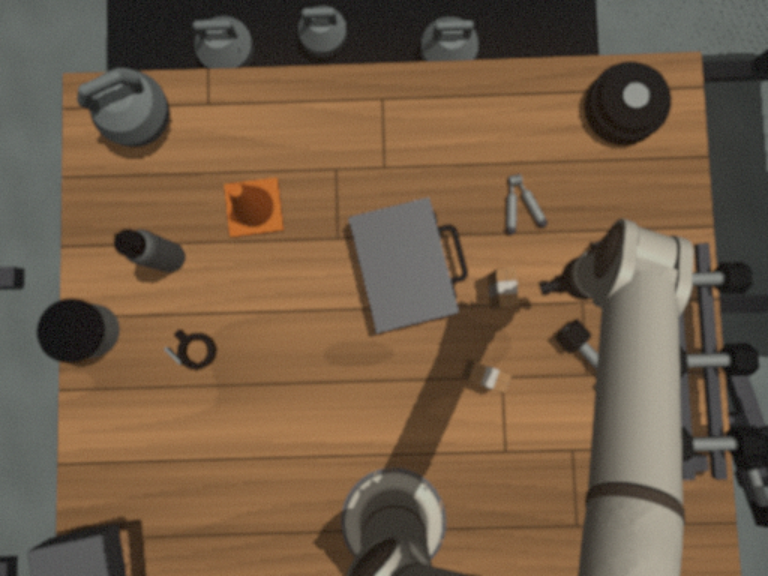

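```bash
python3 -c "
from workcell import order
print(order.hand_in())"
```

```text
the job is handed in; nothing more can be done
None
```

I packed and shut the case, let go of the handle, and handed the job in at about 19.5 s on the clock. No verdict is reported at hand-in.

- **Carton:** I pushed the carton in the case over from its top. Of the three cartons this one stood farthest from the base, at 0.65 m. It lay flat, with its middle about 2 mm in x and 25 mm in y from the bay centre (limits 12 and 36 mm).
- **Plate:** I raised the lid by its handle in a 20 N grip, with the tool pointing down. The plate tumbled over at a lid angle of about 1.8 rad. It lay flat and hub side up, roughly 10 mm or less from the bay centre.
- **Lid:** I brought it on over at about 0.6 rad/s, slower near the end, until it met the base rim at about 22 N.

**Last checks:** After letting go, the shut-case outline drawn on the scene picture matched the lid within about a pixel. The top picture showed the cone, bottle, collar and grip trainer apparently unmoved. The ball was behind the arm and the dumbbell only half in view; no move went near either. The arm was clear of everything. I could not see the carton and plate once the lid was down; my last look at both was at about 2.2 rad.

**Disagreements:**
- The first case fit from the top picture alone was about a pixel off in the scene picture. A joint fit of both pictures cured that.
- Near upright the handle loaded the gripper with up to 24 N, which I eased by raising the tool slightly.
- The fingers read 12 N sideways when they opened at the end, still within limits.

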